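# Seat the fixture cover and set its thumbscrew

## Robot

A 6-joint arm with a two-finger parallel gripper is mounted at the origin on the work surface. World frame = base frame: x ahead of the robot, y to its left, z up, the work surface at z = 0. Lengths are in m, angles in rad, forces in N, time in s.
With the tool pointing down it reaches from about 0.3 to 0.875 m from the base axis. Payload 4.2 kg.
Tool frame: the origin (TCP) lies at the centre of the arm's flange, where the gripper is bolted on; the fingertips stand 173 mm ahead of it and the grasp point (between the pads) lies 155 mm ahead of it; z points along the fingers, y is the line along which they close (so a half turn about z gives the same grasp; the last joint's range is limited). The gripper opens to 85 mm and grips with 20 to 120 N. Pads are 22 mm wide; open, the fingers measure 114 mm over their backs; the gripper's body (76 mm by 85 mm) begins 54 mm behind the grasp point. The pads swing forward as they close: fully open they stand 13 mm farther back than shut.
Start: joints at [-1.269, 0.32, 1.565, -0, 1.257, -0.02], TCP at [0.182, -0.545, 0.405] pointing down, gripper open.
Joint ranges: [-3.11, 3.11], [-0.84, 2.01], [0.21, 2.61], [-1.34, 4.49], [0.05, 2.63], [-2.56, 2.56]. Speed limits (rad/s): [2.57, 2.57, 3.14, 3.14, 3.14, 3.14].

## Interface

Orientations are given as a unit quaternion [x, y, z, w].
In Python, from cell import get_state, read_camera, close_job gives the robot as it stands.
- The arm moves only by the tool step_arm, never from a script. Its argument "series" is a list of rows, each a list of 3 entries, a list of its own where there are three numbers: the shift along the world's x, y, z normalised to -1 to 1, where 1 is 0.05 m, then the turn, a rotation vector about the world's x, y, z normalised to -1 to 1, where 1 is 0.12 rad, then the opening, from -1 (shut) to 1 (fully open). In form: [[[dx, dy, dz], [ax, ay, az], grip], ...]. A call has exactly 10 rows; each row shifts and turns the commanded pose from where the row before left it; what a row does not reach is not made up. A row lasts 1/12 s, in which the tool goes at most 41.7 mm and 7.16 degrees, less where a joint would pass 70% of its speed; a pose out of reach is approached as far as the arm can. A call with a number of a shift or a turn outside -1 to 1 is refused whole. A call with a gripper value outside its range is refused whole. The fingers move at their own pace and stop on an object; the grip force is fixed at half the most. Time passes only in rows, so rows that do not move let the fingers close, or fill a call up. It gives the time, the measured TCP pose, the force, the opening and the grip force at its end, in the units of the state.
- get_state(): the state, without advancing time (a new reading comes with each control period).
- read_camera(name): name is "scene" or "top"; returns a dict with "image" (384x512x3 uint8, red, green, blue), "depth" (384x512 float32, m along the optical axis (not along the pixel's ray), 0 where there is no reading), "K" (3x3 intrinsics, pixels), "k1" (the pictures are not rectified: a ray, as slopes to the right and down, at radius r is drawn at 1 + k1 r^2 times it, then the intrinsics apply), "T" (4x4, takes a point from camera to world coordinates). Camera axes: x right, y down, z forward; pixel columns grow to the right and rows downward; lengths in m; the calibration is good to about 2 mm. A picture is of the moment at which its call begins.
- close_job(): hands the job in; it is judged then, once.
The state is a dict: "clock": time; "qpos": joint angles; "joint_velocities": joint speeds; "tau": joint torques, N m; "position": TCP position; "eef_rot": TCP orientation; "wrist_force": force on the tool from outside, world axes, zero at the start; "wrist_torque": the same for the moment, N m; "opening": opening from 0.0 (shut) to 1.0 (fully open); "grasp_force": force on a finger pad.
Only numpy, scipy, OpenCV 4.12 (cv2) and the standard library are available. Lean on these libraries where they do the work, as an engineer would, in place of code of your own. Each camera call takes 0.05 s, during which the arm holds its last target. There are 200 camera calls.

## Task

On the black test fixture, first press the loose aluminium cover plate down until it lies flat in its pocket. Then turn the winged thumbscrew at the cover's notched end clockwise until it seats, back it off a quarter turn, and finish while still gripping the screw there, keeping it at that setting. Leave everything else where it lies.

Things in the scene. Friction and masses are not known exactly. Their poses are not given: they have to be found in the camera images.
- fixture: black block fixed on the table, 190 (x) x 260 (y) x 55 mm high; origin under its centre, z up. On its deck (55 mm above the table) a 6 mm high rim encloses a pocket 103 x 134 mm, centred on the deck. Two open toggle clamps, 70 mm high, stand on the deck at x = +-68, y = +108 mm
- cover: loose aluminium plate 100 (x) x 130 (y) x 6 mm, 0.18 kg, in the pocket; origin under its centre, z up. Axes parallel to the fixture's but for the tilt. Its -y end lies on the deck, notched (26 mm wide, 22 deep) round the screw's collar, under the screw's flange; its +y end is propped about 10 mm high (tilt 0.08 rad). Flat, its top is 61 mm above the table, flush with the rim
- lift_bar (a joint): travel (m) of the stiff steel bar that props the cover, 50 mm from the cover's centre on the +y side: 0 raised, about 0.009 when the cover lies flat. It slides down when the cover's raised end is pressed (about 4 to 7 N) and stays down
- cover_pad (a point): where to press: grey dot on the cover's top face, on the plate's centre line, 40 mm from its centre towards the raised (+y) end. 61 mm above the table when the cover lies flat
- clamp_screw (a joint): angle of the thumbscrew, rad, growing clockwise seen from above. It seats on a hard stop at 3.14 and starts 1.3 to 2.6 short of it. At value q its wing is turned by -q about z from the fixture's x axis, so seated it lies along that axis. Light friction (0.06 N m) keeps it where it is left; its height does not change. A quarter turn is 1.57
- screw_grip (a point): grip point on the thumbscrew's upright axis (fixture x = 0, y = -55 mm), 92.5 mm above the table; x along the wing. The dark steel wing is a bar 40 mm long, 12 thick, 30 high, its top 99.5 mm above the table, on a round flange 36 mm across whose top is at 69.5 mm: grip across the 12 mm, fingertips above the flange
- spare_screw: bystander: loose round-headed spare screw, 22 mm diameter, 22 mm high, standing head down on the fixture's deck; origin under its centre
- connector: bystander: loose black connector block 18 x 38 x 15 mm on the fixture's deck; origin under its centre
- board: bystander: green circuit board 90 x 70 mm, 15 mm high, on the table; origin under its centre
- screwdriver: bystander: screwdriver lying on the table beside the fixture
- multimeter: bystander: grey hand multimeter 140 x 70 x 37 mm lying on the table; origin under its centre
- parts_tray: bystander: small open black tray 80 x 60 x 25 mm on the table; origin under its centre
Not all that is in view belongs to the job. Of the things shaped like the cover, the aluminium one is meant.

How it is judged:
On the way, in this order (a step that is already met when the one before it is completed fails the run):
1. the cover lies flat in its pocket (angle between cover's own z axis and vertical below 0.025 rad and z of cover_pad in the frame of fixture below 0.0635 m), for 0.2 s.
2. the thumbscrew is turned home against its stop, the cover still flat (all of step 1 and value of joint clamp_screw above 3.06 rad), for 0.1 s.
At the end, for the whole second after the job is handed in: The cover lies flat in its pocket (tilt under 0.025 rad, pad less than 63.5 mm above the table), the thumbscrew, after having been seated, stands a quarter turn back from its stop (within 0.3 rad), still, and the fingers hold it (contact over 2 N) (all of step 1 and value of joint clamp_screw between 1.271 and 1.871 rad and velocity of joint clamp_screw between -0.1 and 0.1 rad/s and contact force between the fingers and clamp_screw above 2 N); the arm keeps its last pose, push and grip.
It fails at once if another thing on the fixture or table is moved by more than 4 cm (distance of any of spare_screw, connector, board, screwdriver, multimeter, parts_tray from where it was at the start of the episode above 0.04 m).
It also fails if it takes over 59 s, if anything falls off the work surface, if the arm or the gripper's body presses on something with over 40 N, if the wrist force passes 120 N, or if a joint passes its speed limit or range.

## Working session

There is one attempt and no reset: what is moved stays moved. The work goes in short steps, Python scripts to look and compute and a tool call to move; the robot and the scene stay as the last step left them, time stands still between calls to the robot, and variables do not carry over. Pictures are saved under pics/ and viewed, at most 10 in all, crops included, and the job is handed in when it is done.

Besides the shell and the picture viewer there is one more tool, called after ">>>" as name([rows], argument=value, ...), one row to a line, values as JSON. step_arm: Moves the arm, as the interface text tells. Its arguments: {"type":"object","properties":{"series":{"type":"array"}},"required":["series"]}

```bash
mkdir -p pics; cat > h.py <<'E'
import numpy as np, cv2
from cell import get_state, read_camera
def cam(n):
    c=read_camera(n); return c
def world(c,u,v,z=None):
    """pixel -> world point, by depth (z None) or on plane z"""
    K=c["K"];d=np.array([(u-K[0,2])/K[0,0],(v-K[1,2])/K[1,1]]);s=d.copy()
    for _ in range(20): s=d/(1+c["k1"]*(s@s))
    ray=np.array([s[0],s[1],1]);T=c["T"]
    if z is None: t=c["depth"][int(round(v)),int(round(u))]
    else: t=(z-T[2,3])/(T[:3,:3]@ray)[2]
    return T[:3,:3]@(ray*t)+T[:3,3]
E
python3 - <<'E'
from h import *
import pickle
for n in("scene","top"):
    c=cam(n);pickle.dump(c,open(n+".pkl","wb"));cv2.imwrite(f"pics/{n}1.png",cv2.cvtColor(c["image"],cv2.COLOR_RGB2BGR));print(n,c["T"].round(3).tolist(),c["K"].tolist(),c["k1"])
print(get_state())
E
```

```text
scene [[0.699, 0.437, -0.567, 1.334], [0.715, -0.419, 0.56, -0.778], [0.007, -0.796, -0.605, 0.952], [0.0, 0.0, 0.0, 1.0]] [[437.5106484667705, 0.0, 259.617836255194], [0.0, 437.5106484667705, 191.2876806952448], [0.0, 0.0, 1.0]] -0.15335146228887114
top [[-0.021, -0.993, 0.113, 0.391], [-1.0, 0.019, -0.015, 0.019], [0.013, -0.114, -0.993, 1.051], [0.0, 0.0, 0.0, 1.0]] [[361.7874457337245, 0.0, 257.3754663673677], [0.0, 361.7874457337245, 198.52521101309912], [0.0, 0.0, 1.0]] 0.03766647984906519
{'clock': 0.1, 'qpos': array([-1.26901758e+00,  3.20241477e-01,  1.56554580e+00, -2.02368533e-05,
        1.25739554e+00, -2.00081461e-02]), 'joint_velocities': array([-4.30325662e-04, -1.64141330e-03,  9.94102803e-05, -3.76695069e-04,
        8.88452700e-04, -1.67803903e-04]), 'tau': array([ 1.16991418e-03, -4.16407943e+01, -2.34704661e+01,  7.51817970e-05,
        4.98089052e-03, -6.75991657e-06]), 'position': array([ 0.18180186, -0.54535166,  0.40396271]), 'eef_rot': array([ 9.87083734e-01,  1.60203213e-01, -1.21173158e-04, -7.85854861e-04]), 'wrist_force': array([ 0.14486464, -0.33589467,  0.57898787]), 'wrist_torque': array([ 0.00701837, -0.04097339, -0.00323324]), 'grasp_force': 0.0, 'opening': 0.9988207513815347}
```

View pics/scene1.png

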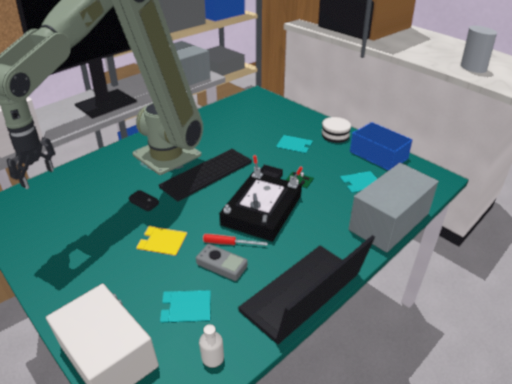

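View pics/top1.png

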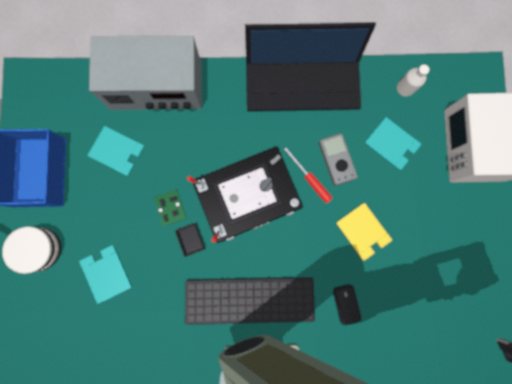

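The scene view shows the black fixture at about (262,203). In the top view it is at (248,195), with its clamps to the left at (200,186) and (222,230), the cover at (247,193), and the thumbscrew at about (266,185).

Things shaped like the cover in the top view:
- cyan plates at (115,150), (393,143) and (105,274)
- yellow plate at (364,231)
- the aluminium plate in the fixture at (247,193), which is the one I choose

I'll check it in a close crop.

```bash
python3 - <<'E'
from h import *
import pickle
c=pickle.load(open("top.pkl","rb"));im=cv2.cvtColor(c["image"],cv2.COLOR_RGB2BGR)
a=cv2.resize(im[140:250,180:310],None,fx=6,fy=5.4,interpolation=cv2.INTER_CUBIC)
a=cv2.resize(im[145:245,180:310],None,fx=6,fy=6,interpolation=cv2.INTER_CUBIC)
cv2.imwrite("pics/crop1.png",a)
E
```

```text
(no output)
```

View pics/crop1.png

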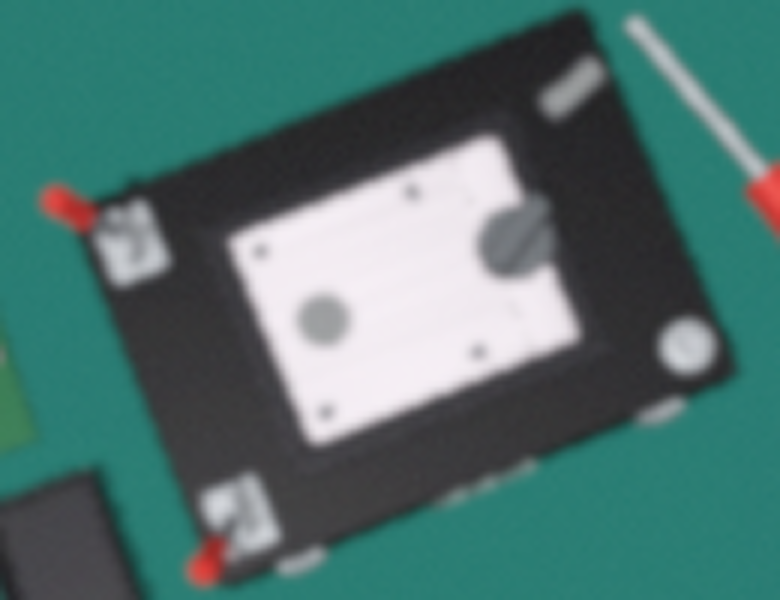

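The crop confirms it: the aluminium plate, with its grey pad dot at top-image pixel (234,198), the notch and screw at (266,185) on its right, the wing running from lower left to upper right, the spare screw at (294,202) and the connector at (275,160). Next I measure the yaw, pad, screw axis and wing angle.

```bash
cat > meas.py <<'E'
from h import *
import pickle
def comps(m): 
    n,l,s,ce=cv2.connectedComponentsWithStats(m.astype(np.uint8)); return [(s[i,4],ce[i],l==i) for i in range(1,n)]
c=pickle.load(open("top.pkl","rb"));im=c["image"].astype(int)
roi=np.zeros(im.shape[:2],bool);roi[145:245,190:305]=1
br=(im.min(2)>195)&roi
a,ce,m=max(comps(br),key=lambda t:t[0])
cnt=np.array([world(c,u,v,.066)[:2] for v,u in np.argwhere(m)],np.float32)
r=cv2.minAreaRect(cnt);print("plate",a,r, cv2.boxPoints(r).round(4).tolist())
gray=(im.max(2)<185)&(im.min(2)>95)&roi
for a,ce,m in comps(gray):
    if a>25:
        print("gray",a,ce.round(2),world(c,*ce,.07).round(4),world(c,*ce).round(4))
# fixture block outline (dark) on deck plane
dk=(im.max(2)<75)&roi
a,ce,m=max(comps(dk),key=lambda t:t[0])
p=np.array([world(c,u,v,.055)[:2] for v,u in np.argwhere(m)],np.float32);print("dark",a,cv2.minAreaRect(p))
# depth points: deck dims and wing
P=np.array([world(c,u,v) for v,u in np.argwhere(roi)]);
w=P[(P[:,2]>.085)];print("high",len(w))
for q in w: print(q.round(4),end=' ')
s=pickle.load(open("scene.pkl","rb"))
P=np.array([np.r_[world(s,u,v),u,v] for v in range(170,240) for u in range(215,310)])
k=P[(P[:,2]>.078)&(P[:,2]<.11)];print("\nscene high",len(k))
for q in k: print(q.round(3).tolist())
E
python3 meas.py | cut -c1-3500 | head -120
```

```text
plate 1495 ((0.520286500453949, 0.03290431573987007), (0.09953811764717102, 0.12871669232845306), 21.067678451538086) [[0.4507000148296356, 0.07509999722242355], [0.4970000088214874, -0.04500000178813934], [0.589900016784668, -0.00930000003427267], [0.5436000227928162, 0.11089999973773956]]
gray 111 [294.64 159.88] [ 0.6084 -0.1011  0.07  ] [ 0.6202 -0.1076  0.0166]
gray 51 [274.9  159.24] [ 0.6112 -0.0465  0.07  ] [ 0.6116 -0.0466  0.068 ]
gray 326 [252.94 189.98] [0.5266 0.0159 0.07  ] [0.5274 0.0158 0.0639]
gray 99 [201.6  184.63] [0.544  0.1559 0.07  ] [0.5448 0.1566 0.0653]
gray 43 [233.42 197.98] [0.5056 0.0695 0.07  ] [0.5059 0.0697 0.067 ]
gray 43 [294.09 202.09] [ 0.4911 -0.0958  0.07  ] [ 0.4905 -0.0951  0.076 ]
gray 110 [219.76 230.53] [0.4179 0.1074 0.07  ] [0.4173 0.1055 0.0913]
gray 26 [229.77 238.08] [0.3971 0.0807 0.07  ] [0.3972 0.082  0.0499]
dark 3554 ((0.5203850269317627, 0.03218831121921539), (0.189363032579422, 0.2571890652179718), 21.30588722229004)
high 238
[0.3909 0.0189 1.0512] [0.3909 0.0189 1.0512] [0.3909 0.0189 1.0512] [0.3909 0.0189 1.0512] [0.3909 0.01
[... 6370 characters left out ...]
0]
[0.561, -0.03, 0.098, 256.0, 201.0]
[0.558, -0.023, 0.092, 257.0, 201.0]
[0.558, -0.035, 0.094, 254.0, 202.0]
[0.557, -0.031, 0.092, 255.0, 202.0]
[0.554, -0.023, 0.085, 256.0, 202.0]
[0.56, -0.025, 0.09, 257.0, 202.0]
[0.554, -0.032, 0.086, 254.0, 203.0]
[0.558, -0.032, 0.089, 255.0, 203.0]
[0.56, -0.029, 0.088, 256.0, 203.0]
[0.562, -0.026, 0.087, 257.0, 203.0]
[0.556, -0.034, 0.084, 254.0, 204.0]
[0.561, -0.035, 0.088, 255.0, 204.0]
[0.562, -0.031, 0.086, 256.0, 204.0]
[0.56, -0.025, 0.081, 257.0, 204.0]
[0.557, -0.035, 0.082, 254.0, 205.0]
[0.559, -0.028, 0.079, 256.0, 205.0]
[0.561, -0.025, 0.078, 257.0, 205.0]
[0.494, -0.102, 0.078, 225.0, 206.0]
[0.499, -0.098, 0.079, 227.0, 206.0]
```

```bash
python3 - <<'E'
from h import *
import pickle
for n,b in(("top",(160,205,250,290)),("scene",(185,215,240,270))):
    c=pickle.load(open(n+".pkl","rb"))
    P=np.array([world(c,u,v) for v in range(b[0],b[1]) for u in range(b[2],b[3])])
    w=P[(P[:,2]>.093)&(P[:,2]<.11)&(np.hypot(P[:,0]-.5403,P[:,1]+.0188)<.03)]
    r=cv2.minAreaRect(w[:,:2].astype(np.float32)); 
    e,V=np.linalg.eigh(np.cov(w[:,:2].T));d=V[:,1]
    print(n,len(w),w.mean(0).round(4),r,"dir deg",np.degrees(np.arctan2(d[1],d[0]))%180,w[:,2].mean())
E
```

```text
top 66 [ 0.5402 -0.019   0.0985] ((0.5402044653892517, -0.018604816868901253), (0.011753855273127556, 0.03960711881518364), 52.31252670288086) dir deg 143.20441826326527 0.0985020302851846
scene 34 [ 0.5453 -0.0204  0.0986] ((0.5452160239219666, -0.020047150552272797), (0.011556198820471764, 0.03851248323917389), 51.99311065673828) dir deg 141.7237537189792 0.09862159447456842
```

>>> step_arm([
  [[0.3,0.6,0],[0,0,1],-1],
  [[0.4,0.7,0],[0,0,1],-1],
  [[0.4,0.7,0],[0,0,1],-1],
  [[0.4,0.7,0],[0,0,1],-1],
  [[0.4,0.7,0],[0,0,1],-1],
  [[0.4,0.7,0],[0,0,1],-1],
  [[0.4,0.7,0],[0,0,1],-1],
  [[0.4,0.7,0],[0,0,1],-1],
  [[0.4,0.7,0],[0,0,1],-1],
  [[0.4,0.7,0],[0,0,1],-1],
])

```text
clock: 0.93
position: [0.3771, -0.1986, 0.4046]
eef_rot: [0.722, 0.692, 0.0, -0.0]
wrist_force: [1.3, -0.7, 0.1]
opening: 0.003
grasp_force: 0.0
```

>>> step_arm([
  [[0.3,0.7,0],[0,0,1],-1],
  [[0.3,0.7,0],[0,0,1],-1],
  [[0.3,0.7,-0.1],[0,0,1],-1],
  [[0.3,0.7,-0.2],[0,0,1],-1],
  [[0.3,0.7,-0.3],[0,0,1],-1],
  [[0.3,0.7,-0.3],[0,0,1],-1],
  [[0.3,0.6,-0.4],[0,0,1],-1],
  [[0.3,0.4,-0.5],[0,0,0.9],-1],
  [[0.18,0.17,-0.5],[0,0,0],-1],
  [[0,0,0],[0,0,0],-1],
])

```text
clock: 1.77
position: [0.5057, 0.0698, 0.2851]
eef_rot: [0.328, 0.945, -0.002, -0.004]
wrist_force: [0.2, 0.6, -1.0]
opening: 0.006
grasp_force: 0.0
```

```bash
python3 -c "
from h import *
print(get_state())"
```

```text
{'clock': 1.7667, 'qpos': array([ 1.14598101e-01,  3.31570799e-01,  1.88121586e+00,  5.21801567e-04,
        9.36981884e-01, -7.87594487e-01]), 'joint_velocities': array([-0.04135859, -0.07200648, -0.01659296, -0.01909931,  0.09502044,
       -0.01010176]), 'tau': array([  0.78201011, -38.21323156, -20.57151496,   0.09615424,
        -0.59730744,   0.04342218]), 'position': array([0.50568185, 0.06984245, 0.28509225]), 'eef_rot': array([ 0.32825378,  0.9445807 , -0.00158523, -0.00377388]), 'wrist_force': array([ 0.17174076,  0.58254262, -0.95028332]), 'wrist_torque': array([ 0.00690593, -0.00259611, -0.04310699]), 'grasp_force': 0.0, 'opening': 0.00569412510192511}
```

>>> step_arm([
  [[0,0,-0.2],[0,0,0],-1],
  [[0,0,-0.2],[0,0,0],-1],
  [[0,0,-0.2],[0,0,0],-1],
  [[0,0,-0.1],[0,0,0],-1],
  [[0,0,-0.1],[0,0,0],-1],
  [[0,0,-0.05],[0,0,0],-1],
  [[0,0,-0.05],[0,0,0],-1],
  [[0,0,0],[0,0,0],-1],
  [[0,0,0],[0,0,0],-1],
  [[0,0,0],[0,0,0],-1],
])

```text
clock: 2.6
position: [0.506, 0.068, 0.2451]
eef_rot: [0.33, 0.944, 0.0, 0.0]
wrist_force: [0.8, -0.4, 0.7]
opening: -0.003
grasp_force: 0.0
```

>>> step_arm([
  [[0,0.03,-0.04],[0,0,0],-1],
  [[0,0,-0.04],[0,0,0],-1],
  [[0,0,-0.04],[0,0,0],-1],
  [[0,0,-0.04],[0,0,0],-1],
  [[0,0,-0.03],[0,0,0],-1],
  [[0,0,-0.03],[0,0,0],-1],
  [[0,0,0],[0,0,0],-1],
  [[0,0,0],[0,0,0],-1],
  [[0,0,0],[0,0,0],-1],
  [[0,0,0],[0,0,0],-1],
])

```text
clock: 3.43
position: [0.5061, 0.0698, 0.2344]
eef_rot: [0.33, 0.944, 0.001, 0.0]
wrist_force: [-1.0, 1.5, 7.1]
opening: 0.001
grasp_force: 3.9
```

>>> step_arm([
  [[0,0,-0.02],[0,0,0],-1],
  [[0,0,-0.02],[0,0,0],-1],
  [[0,0,0],[0,0,0],-1],
  [[0,0,0],[0,0,0],-1],
  [[0,0,0],[0,0,0],-1],
  [[0,0,0],[0,0,0],-1],
  [[0,0,0],[0,0,0],-1],
  [[0,0,0],[0,0,0],-1],
  [[0,0,0],[0,0,0],-1],
  [[0,0,0],[0,0,0],-1],
])

```text
clock: 4.27
position: [0.5059, 0.0698, 0.2344]
eef_rot: [0.33, 0.944, 0.001, 0.001]
wrist_force: [-5.4, 1.1, 22.9]
opening: 0.0
grasp_force: 11.2
```

>>> step_arm([
  [[0,0,0.3],[0,0,0],-1],
  [[0,0,0.6],[0,0,0],-1],
  [[0,0,0.6],[0,0,0],-0.1],
  [[0,-0.1,0.6],[0,0,0],-0.1],
  [[0.1,-0.35,0],[0,0,0.1],-0.1],
  [[0.2,-0.45,0],[0,0,0],-0.1],
  [[0.2,-0.45,0],[0,0,0],-0.1],
  [[0.19,-0.42,0],[0,0,0],-0.1],
  [[0,0,0],[0,0,0],-0.1],
  [[0,0,0],[0,0,0],-0.1],
])

```text
clock: 5.1
position: [0.5404, -0.0198, 0.336]
eef_rot: [0.325, 0.946, -0.0, -0.001]
wrist_force: [-0.4, 0.7, 0.7]
opening: 0.448
grasp_force: 0.0
```

```bash
python3 - <<'E'
from h import *
c=cam("top");s=cam("scene")
cv2.imwrite("pics/s2.png",cv2.cvtColor(cv2.resize(s["image"][150:250,200:330],None,fx=6,fy=6,interpolation=2),4))
o=np.array([.5204,.0325]);a=np.radians(21.2);X=np.array([np.cos(a),np.sin(a)]);Y=np.array([-X[1],X[0]])
for n,c in(("top",c),("scene",s)):
    P=np.array([world(c,u,v) for v in range(140,250) for u in range(190,310)])
    f=np.c_[(P[:,:2]-o)@X,(P[:,:2]-o)@Y,P[:,2]]
    k=f[(abs(f[:,0])<.045)&(f[:,1]>-.03)&(f[:,1]<.06)&(f[:,2]<.08)&(f[:,2]>.05)]
    if len(k)>20: print(n,len(k),np.linalg.lstsq(np.c_[k[:,:2],np.ones(len(k))],k[:,2],rcond=None)[0].round(4))
print(get_state()["position"],get_state()["eef_rot"],get_state()["wrist_force"],get_state()["opening"])
E
```

```text
top 551 [-0.0007  0.0011  0.0608]
scene 412 [-0.0042  0.0022  0.0609]
[ 0.53991805 -0.01866157  0.33615382] [ 3.23968428e-01  9.46067499e-01 -3.88045109e-05 -8.62729371e-04] [-0.43321262  0.16903082  0.06317886] 0.44964734739469847
```

View pics/s2.png

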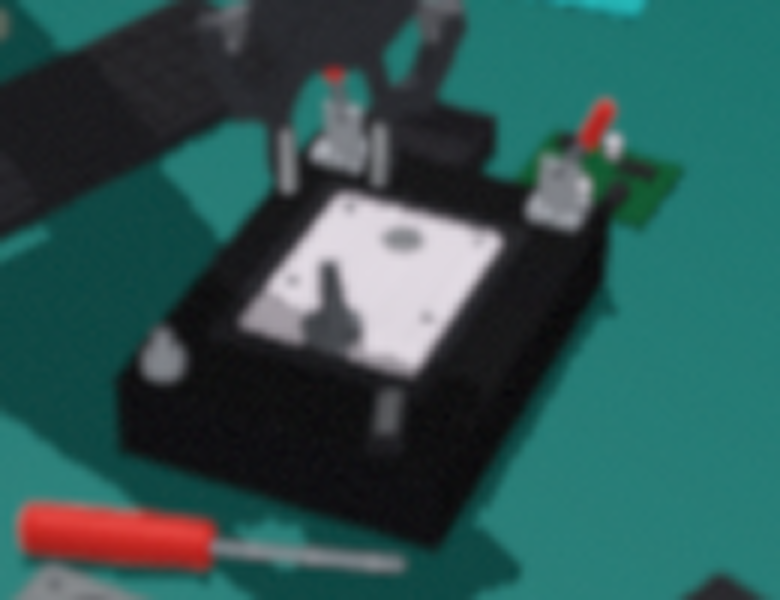

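The cover is flat: its fitted slope is about 0.002 and its height 60.9 mm. In the crop the open fingers hang above the wing. Next: lower onto the wing and close.

>>> step_arm([
  [[0,0,-0.3],[0,0,0],-0.1],
  [[0,0,-0.4],[0,0,0],-0.1],
  [[0,0,-0.4],[0,0,0],-0.1],
  [[0,0,-0.3],[0,0,0],-0.1],
  [[0,0,-0.2],[0,0,0],-0.1],
  [[0,0,-0.14],[0,0,0],-0.1],
  [[0,0,0],[0,0,0],-0.1],
  [[0,0,0],[0,0,0],-0.1],
  [[0,0,0],[0,0,0],-0.1],
  [[0,0,0],[0,0,0],-0.1],
])

```text
clock: 6.03
position: [0.5407, -0.0189, 0.2507]
eef_rot: [0.324, 0.946, 0.0, 0.001]
wrist_force: [-0.1, -1.0, -0.6]
opening: 0.449
grasp_force: 0.0
```

>>> step_arm([
  [[0,0,0],[0,0,0],-0.3],
  [[0,0,0],[0,0,0],-0.5],
  [[0,0,0],[0,0,0],-0.6],
  [[0,0,0],[0,0,0],-0.7],
  [[0,0,0],[0,0,0],-1],
  [[0,0,0],[0,0,0],-1],
  [[0,0,0],[0,0,0],-1],
  [[0,0,0],[0,0,0],-1],
  [[0,0,0],[0,0,0],-1],
  [[0,0,0],[0,0,0],-1],
])

```text
clock: 6.87
position: [0.5405, -0.0189, 0.2501]
eef_rot: [0.324, 0.946, 0.0, 0.0]
wrist_force: [-0.8, 1.7, 5.1]
opening: 0.127
grasp_force: 59.4
```

>>> step_arm([
  [[0,0,0],[0,0,-0.4],-1],
  [[0,0,0],[0,0,-0.7],-1],
  [[0,0,0],[0,0,-0.8],-1],
  [[0,0,0],[0,0,-0.8],-1],
  [[0,0,0],[0,0,-0.8],-1],
  [[0,0,0],[0,0,-0.8],-1],
  [[0,0,0],[0,0,-0.8],-1],
  [[0,0,0],[0,0,-0.8],-1],
  [[0,0,0],[0,0,-0.7],-1],
  [[0,0,0],[0,0,-0.4],-1],
])

```text
clock: 7.7
position: [0.5408, -0.0187, 0.2501]
eef_rot: [0.683, 0.731, 0.001, 0.0]
wrist_force: [1.0, 2.8, 5.3]
opening: 0.123
grasp_force: 59.3
```

```bash
python3 -c "
from h import *
s=get_state();print(s['qpos'].round(3),s['wrist_torque'].round(3),s['wrist_force'].round(2),s['position'].round(4));q=s['eef_rot'];print(2*np.degrees(np.arctan2(q[1],q[0]))-90)"
```

```text
[-5.600e-02  4.130e-01  1.856e+00  1.000e-03  8.710e-01 -1.240e-01] [ 0.43  -0.062  0.095] [0.95 2.81 5.33] [ 0.5408 -0.0187  0.2501]
3.8728909951133517
```

>>> step_arm([
  [[0,0,0],[0,0,-0.8],-1],
  [[0,0,0],[0,0,-0.9],-1],
  [[0,0,0],[0,0,-1],-1],
  [[0,0,0],[0,0,-1],-1],
  [[0,0,0],[0,0,-1],-1],
  [[0,0,0],[0,0,-1],-1],
  [[0,0,0],[0,0,-1],-1],
  [[0,0,0],[0,0,-1],-1],
  [[0,0,0],[0,0,-1],-1],
  [[0,0,0],[0,0,-0.9],-1],
])

```text
clock: 8.53
position: [0.5412, -0.0189, 0.2501]
eef_rot: [0.971, 0.24, 0.001, 0.0]
wrist_force: [1.9, 2.2, 3.2]
opening: 0.131
grasp_force: 59.2
```

>>> step_arm([
  [[0,0,0],[0,0,-0.3],-1],
  [[0,0,0],[0,0,-0.2],-1],
  [[0,0,0],[0,0,-0.2],-1],
  [[0,0,0],[0,0,-0.2],-1],
  [[0,0,0],[0,0,-0.1],-1],
  [[0,0,0],[0,0,0],-1],
  [[0,0,0],[0,0,0],-1],
  [[0,0,0],[0,0,0],-1],
  [[0,0,0],[0,0,0],-1],
  [[0,0,0],[0,0,0],-1],
])

```text
clock: 9.37
position: [0.5411, -0.019, 0.2501]
eef_rot: [0.983, 0.184, 0.001, 0.0]
wrist_force: [4.9, 1.3, 2.8]
opening: 0.128
grasp_force: 59.0
```

```bash
python3 -c "
from h import *
s=get_state();print(s['qpos'].round(3),s['wrist_torque'].round(3),s['wrist_force'].round(2),s['position'].round(4));q=s['eef_rot'];print(2*np.degrees(np.arctan2(q[1],q[0]))-90)"
```

```text
[-0.056  0.413  1.856  0.     0.87   1.145] [ 0.267 -0.802 -0.088] [4.92 1.28 2.78] [ 0.5411 -0.019   0.2501]
-68.83899514593895
```

>>> step_arm([
  [[0,0,0],[0,0,-0.2],-1],
  [[0,0,0],[0,0,-0.2],-1],
  [[0,0,0],[0,0,-0.2],-1],
  [[0,0,0],[0,0,-0.2],-1],
  [[0,0,0],[0,0,0],-1],
  [[0,0,0],[0,0,0],-1],
  [[0,0,0],[0,0,0],-1],
  [[0,0,0],[0,0,0],-1],
  [[0,0,0],[0,0,0],-1],
  [[0,0,0],[0,0,0],-1],
])

```text
clock: 10.2
position: [0.5411, -0.0187, 0.2502]
eef_rot: [0.99, 0.14, 0.001, 0.001]
wrist_force: [5.0, 2.8, 3.9]
opening: 0.128
grasp_force: 89.3
```

```bash
cat > st.py <<'E'
from h import *
s=get_state();print(s['qpos'].round(3),s['tau'].round(2),s['wrist_torque'].round(3),s['wrist_force'].round(2),s['position'].round(4));q=s['eef_rot'];print(2*np.degrees(np.arctan2(q[1],q[0]))-90)
E
python3 st.py
```

```text
[-0.055  0.413  1.856 -0.002  0.87   1.236] [ -3.63 -39.29 -14.43   0.49   1.44   1.98] [ 0.517 -0.783  1.981] [4.99 2.79 3.88] [ 0.5411 -0.0187  0.2502]
-73.86801758555892
```

The torque rose to 2 N m against friction of 0.06 N m, so the screw is seated. Next I back it off by a quarter turn.

>>> step_arm([
  [[0,0,0],[0,0,0.3],-1],
  [[0,0,0],[0,0,0.5],-1],
  [[0,0,0],[0,0,0.8],-1],
  [[0,0,0],[0,0,0.9],-1],
  [[0,0,0],[0,0,0.9],-1],
  [[0,0,0],[0,0,0.9],-1],
  [[0,0,0],[0,0,0.9],-1],
  [[0,0,0],[0,0,0.9],-1],
  [[0,0,0],[0,0,0.9],-1],
  [[0,0,0],[0,0,0.9],-1],
])

```text
clock: 11.03
position: [0.5409, -0.0188, 0.2501]
eef_rot: [0.818, 0.575, 0.001, 0.0]
wrist_force: [3.6, 3.0, 3.9]
opening: 0.127
grasp_force: 59.1
```

>>> step_arm([
  [[0,0,0],[0,0,0.9],-1],
  [[0,0,0],[0,0,0.9],-1],
  [[0,0,0],[0,0,0.9],-1],
  [[0,0,0],[0,0,0.9],-1],
  [[0,0,0],[0,0,0.8],-1],
  [[0,0,0],[0,0,0.6],-1],
  [[0,0,0],[0,0,0.5],-1],
  [[0,0,0],[0,0,0.2],-1],
  [[0,0,0],[0,0,0],-1],
  [[0,0,0],[0,0,0],-1],
])

```text
clock: 11.87
position: [0.5406, -0.0188, 0.2501]
eef_rot: [0.58, 0.815, 0.001, 0.0]
wrist_force: [3.9, 3.4, 5.5]
opening: 0.122
grasp_force: 59.4
```

>>> step_arm([
  [[0,0,0],[0,0,0],-1],
  [[0,0,0],[0,0,0],-1],
  [[0,0,0],[0,0,0],-1],
  [[0,0,0],[0,0,0],-1],
  [[0,0,0],[0,0,0],-1],
  [[0,0,0],[0,0,0],-1],
  [[0,0,0],[0,0,0],-1],
  [[0,0,0],[0,0,0],-1],
  [[0,0,0],[0,0,0],-1],
  [[0,0,0],[0,0,0],-1],
])

```text
clock: 12.7
position: [0.5406, -0.0187, 0.2501]
eef_rot: [0.58, 0.815, 0.001, 0.0]
wrist_force: [2.8, 3.5, 5.1]
opening: 0.122
grasp_force: 59.4
```

```bash
python3 st.py; python3 - <<'E'
from h import *
s=cam("scene");t=cam("top")
a=cv2.resize(s["image"][150:250,200:330],None,fx=6,fy=6,interpolation=2)
cv2.imwrite("pics/s3.png",cv2.cvtColor(a,4))
E
```

```text
[-5.600e-02  4.130e-01  1.856e+00  1.000e-03  8.710e-01 -3.900e-01] [ -2.   -38.39 -14.8   -0.83   0.98   0.06] [ 0.58  -0.514  0.071] [2.84 3.45 5.07] [ 0.5406 -0.0187  0.2501]
19.128419240250665
```

View pics/s3.png

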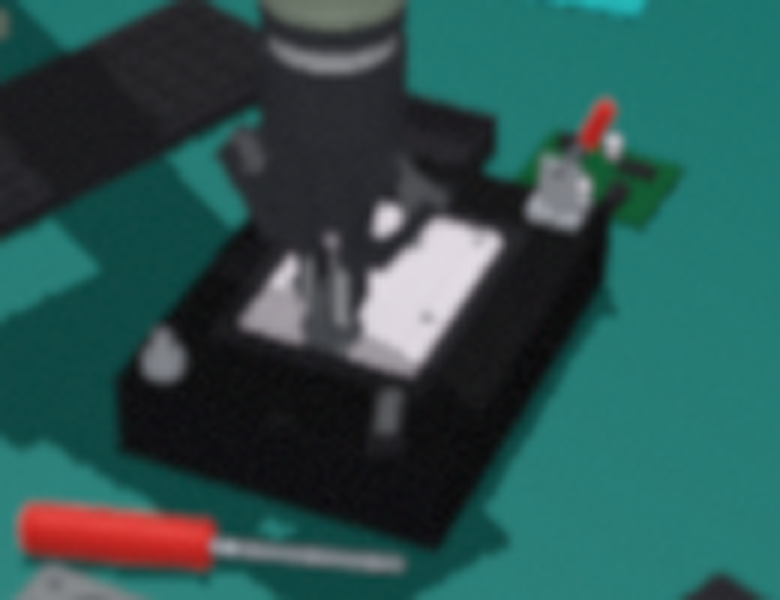

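The crop shows the fingers holding the wing above the flange. The cover is flat, and the spare screw at (163,355) and connector at (388,415) haven't moved. The wing angle works out to q ≈ 1.6, so I'm handing in.

```bash
python3 -c "
from cell import close_job
print(close_job())"
```

```text
the job is handed in; nothing more can be done
None
```

I pressed the cover flat, turned the thumbscrew to its stop and backed it off about a quarter turn (q ≈ 1.6 rad from the tool angle), then handed the job in at about 13 s with the fingers still gripping the screw; no verdict came back.

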